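# Click the polisher's speed thumbwheel to its mark and store it

### The arm

A 7-joint arm with a two-finger parallel gripper is mounted at the origin on the work surface. World frame = base frame: x ahead of the robot, y to its left, z up, the work surface at z = 0. Lengths are in m, angles in degrees, forces in N, time in s.
With the tool pointing down it reaches from about 0.425 to 0.825 m from the base axis. Payload 3.6 kg.
Tool frame: the origin (TCP) lies at the very end of the fingers, on their centre line; the grasp point (between the pads) lies 19 mm behind it; y points along the fingers, x is the direction in which the jaws open and shut, and the axes are right-handed (so a half turn about y gives the same grasp; the last joint's range is limited). The gripper opens to 93 mm and grips with 3 to 60 N. Pads are 15 mm wide; open, the fingers measure 128 mm over their backs; the gripper's body (75 mm by 188 mm) begins 65 mm behind the grasp point.
Start: joints at [65.46, 35.231, -0.722, 81.555, 0.464, 63.22, -2.315], TCP at [0.254, -0.598, 0.198] pointing down, gripper open.
Joint ranges: [-178.69, 178.69], [-17.37, 117.87], [-77.05, 75.6], [15.02, 138.74], [-78.02, 258.01], [0.78, 113.62], [-162.83, 162.83]. Speed limits (degrees/s): [159.86, 159.86, 180, 180, 180, 180, 180].

### API

Orientations are given as [roll, pitch, yaw] about the fixed x, y, z axes, in that order (R = Rz(yaw) Ry(pitch) Rx(roll)).
In Python, from cell import r gives the robot as it stands.
- The arm moves only by the shell command python3 -m creep 'ROWS'. ROWS is JSON, a list that holds one entry, the list of rows, each a list of 7 numbers: the shift along the tool's x, y, z in cm, then the turn, a rotation vector about the tool's x, y, z in rad, then the finger opening in cm, from 0 to 9.3. A call has 1 to 5 rows; each row shifts and turns the pose as measured when the row begins, along the tool's axes as they then stand; what a row does not reach is not made up. A row lasts 1/12 s, in which the tool goes at most 41.7 mm and 7.16 degrees, less where a joint would pass 70% of its speed; a pose out of reach is approached as far as the arm can. A call is refused whole if a number of a shift passes 4.17 or a number of a turn 0.125, either way. A call with a gripper value outside its range is refused whole. The fingers move at their own pace and stop on an object; the grip force is fixed at half the most. Time passes only in rows, so rows that do not move let the fingers close. It gives the time, the measured TCP pose, the force and the opening at its end, in the units of the state.
- r.sense(): the state, without advancing time (a new reading comes with each control period).
- r.camera(name): name is "scene" or "top" or "wrist"; returns the picture (400x640x3 uint8, blue, green, red); there is no depth.
- r.get_calibration(name): a dict with "fx", "fy", "cx", "cy" (pixels), "pose" (4x4, takes a point from camera to world coordinates); the wrist camera has in their place "tool_from_camera" (4x4, takes a point from camera to tool coordinates, whose origin is the TCP and whose axes are the tool frame's). Camera axes: x right, y down, z forward; pixel columns grow to the right and rows downward; lengths in m; the calibration is good to about 2 mm. A picture is of the moment at which its call begins: read the wrist's pose just before it. get_calibration takes no time and is no camera call.
- r.sign_off(): hands the job in, once; it reports no verdict.
The state is a dict: "clock": time; "joints": joint angles; "joint_vel": joint speeds; "joint_efforts": joint torques, N m; "tool_pos": TCP position; "tcp_rot": TCP orientation; "wrist_force": force on the tool from outside, world axes, zero at the start; "moment": the same for the moment, N m; "gripper_width": finger opening in m.
Only numpy, scipy, OpenCV 4.12 (cv2) and the standard library are available. Lean on these libraries where they do the work, as an engineer would, in place of code of your own. Each camera call takes 0.05 s, during which the arm holds its last target.

### The job

Set the speed of the black polisher: stroke the edge of its thumbwheel with a fingertip, click by click, until the white line on the wheel stands straight up in line with the two steel pointers, and take the finger off. Then press the round button on the polisher fully in and let it spring back, which stores the setting. Only touch: do not lift, tip or shove the polisher, and leave everything else on the table where it is.

Things in the scene. Friction and masses are not known exactly. Their poses are not given: they have to be found in the camera images.
- polisher: matte black cordless polisher, 2.2 kg, loose, standing on its battery foot and backing plate; 370 mm long, 92 wide. Origin mid-underside on the table; its z is up, its y runs lengthwise from the square battery foot (-y) to the round head (+y, 108 mm tall). Flat deck 112 mm above the table, 58 mm wide, y -120 to +80 mm; thumbwheel on its centre line at y = +30 mm, button at y = -75 mm
- thumbwheel (a joint): wheel angle, rad. 0 = white line straight up, in line with the steel pointers; negative = line leans to the battery foot. Grows when the wheel's top is stroked towards the round head (polisher's +y). Clicks every 18 deg (0.314 rad, 7.9 mm at the rim), snaps to the nearest click when let go (resists about 1 N at the rim). Starts 2 to 5 clicks short of 0; can overshoot 0 and be turned back
- wheel_top (a point): topmost point of the thumbwheel's tread, mid-width, 148 mm above the table; does not turn. Wheel 50 mm diameter, 14 wide, axle along the polisher's x, 11 mm above the deck. Driven by friction of a fingertip pressed on the tread with 3 to 6 N. Sprung: yields downwards from about 2 N, then 1 N per mm, to a stop after 5 mm (3 mm is 4 to 5 N)
- wheel_index (a point): point of the tread on the wheel's white line, 25 mm from the axle; turns with the wheel. The line crosses the tread and runs 14 mm down both flanks. Two steel pointers, 3 mm wide, stand on the polisher either side of the wheel, tips 138 mm above the table
- store_button_top (a point): centre of the top face of the round grey push button, 28 mm diameter, on the polisher's deck towards the battery foot; pressed straight down
- store_button (a joint): how far the button is pressed, in m: 0 out, 0.006 fully in; springs back; fully in takes about 5 N
- pad_case: bystander: translucent blue square pad case with lid, 154 x 154 x 52 mm; origin at the centre of its underside
- wheel_brush: bystander: short steel wheel brush lying down, handle and steel barrel 180 mm long, 44 mm thick; origin on the table under its middle, x along it
- pick: bystander: orange plastic interior detailing pick lying flat, 154 mm long, 10 mm thick; origin on the table near its middle, x along it
- polish_bottle: bystander: white bottle, 60 mm diameter, 170 mm tall; origin at the centre of its underside
- wax_jar: bystander: squat black jar with steel lid, 84 mm diameter, 60 mm tall; origin at the centre of its underside
- backing_plate: bystander: spare rubber backing plate, 100 mm diameter, 28 mm tall; origin at the centre of its underside
- glaze_bottle: bystander: grey bottle, 52 mm diameter, 140 mm tall; origin at the centre of its underside

How it is judged (in metres and radians):
On the way, in this order (a step that is already met when the one before it is completed fails the run):
1. the thumbwheel rests in the click with its line straight up, finger off, button out (value of joint thumbwheel between -0.12 and 0.12 rad and contact force between the fingers and polisher below 0.3 N and value of joint store_button below 0.002 m), for 0.2 s.
2. the button is pressed fully in with the wheel still at its mark (value of joint thumbwheel between -0.12 and 0.12 rad and value of joint store_button above 0.0048 m), for 0.04 s.
At the end, for the whole second after the job is handed in: The thumbwheel rests with its line within 0.12 rad of straight up, the button is out again (under 1.5 mm), the polisher stands level and at rest within 25 mm of where it was, and the other things are within 20 mm of where they were (value of joint thumbwheel between -0.12 and 0.12 rad and value of joint store_button below 0.0015 m and distance of polisher from where it was at the start of the episode below 0.025 m and angle between polisher's own z axis and vertical below 0.06 rad and linear speed of polisher below 0.02 m/s and distance of each of pad_case, wheel_brush, pick, polish_bottle, wax_jar, backing_plate, glaze_bottle from where it was at the start of the episode below 0.02 m); the robot touches nothing.
It fails at once if the polisher is lifted, tipped or shoved (height (world z) of polisher above 0.01 m or angle between polisher's own z axis and vertical above 0.1 rad or distance of polisher from where it was at the start of the episode above 0.03 m).
It fails at once if another thing on the table is moved or lifted (distance of any of pad_case, wheel_brush, pick, polish_bottle, wax_jar, backing_plate, glaze_bottle from where it was at the start of the episode above 0.025 m).
It also fails if it takes over 51 s, if anything falls off the work surface, if the arm or the gripper's body presses on something with over 40 N, if the wrist force passes 120 N, or if a joint passes its speed limit or range.

## Working session

There is one attempt and no reset: what is moved stays moved. The work goes in short steps, Python scripts to look and compute and a shell command to move; the robot and the scene stay as the last step left them, time stands still between calls to the robot, and variables do not carry over. Pictures are saved under pics/ and viewed, and the job is handed in when it is done.

```bash
ls; mkdir -p pics; python3 - <<'E'
from cell import r
import cv2
print(r.sense())
for n in ("scene","top","wrist"):
    im=r.camera(n); cv2.imwrite(f"pics/{n}0.png",im)
    c=r.get_calibration(n); print(n,c)
E
```

```text
pics
{'clock': 0.0, 'joints': array([65.45928877, 35.28704026, -0.72411769, 81.63777756,  0.46443739,
       63.21991641, -2.31348011]), 'joint_vel': array([-0.04616006, -0.00543366,  0.0013516 , -0.07338976,  0.04735171,
       -0.0283276 ,  0.07876717]), 'joint_efforts': array([-1.08497035e-03, -4.58929002e+01,  2.08909730e-01, -1.65743154e+01,
       -6.10868633e-02,  2.03030632e-02,  2.10488511e-04]), 'tool_pos': array([ 0.25390582, -0.59746614,  0.19682671]), 'tcp_rot': array([-90.00153453,   0.14185492, -66.97139123]), 'wrist_force': array([0.418778  , 1.07455598, 0.454771  ]), 'moment': array([ 0.016949  , -0.02619706, -0.09780218]), 'gripper_width': 0.0930333620781274}
scene {'fx': 508.3643914600498, 'fy': 508.3643914600498, 'cx': 329.7074591429433, 'cy': 204.87341010726234, 'pose': array([[-0.05409953,  0.84054694, -0.53903069,  1.20810061],
       [ 0.99853386,  0.04653359, -0.02765436,  0.05419719],
       [ 0.00183824, -0.53973648, -0.84183202,  1.25001549],
       [ 0.        ,  0.        ,  0.        ,  1.        ]])}
top {'fx': 453.4729055239387, 'fy': 453.4729055239387, 'cx': 319.1050207042903, 'cy': 197.25547987661994, 'pose': array([[-0.05710699, -0.97715416,  0.20471577,  0.24382081],
       [-0.99836484,  0.05537238, -0.01419655,  0.02234612],
       [ 0.00253661, -0.20519175, -0.97871851,  1.27732823],
       [ 0.        ,  0.        ,  0.        ,  1.        ]])}
wrist {'fx': 300.71389662152455, 'fy': 300.71389662152455, 'cx': 316.68797233369696, 'cy': 200.9230554371513, 'tool_from_camera': array([[ 9.99999544e-01,  8.33819591e-04, -4.64647281e-04,
         5.88321350e-04],
       [ 6.68414344e-04, -2.64173981e-01,  9.64474811e-01,
        -1.87290358e-01],
       [ 6.81450270e-04, -9.64474682e-01, -2.64174418e-01,
         7.28723653e-02],
       [ 0.00000000e+00,  0.00000000e+00,  0.00000000e+00,
         1.00000000e+00]])}
```

View pics/scene0.png

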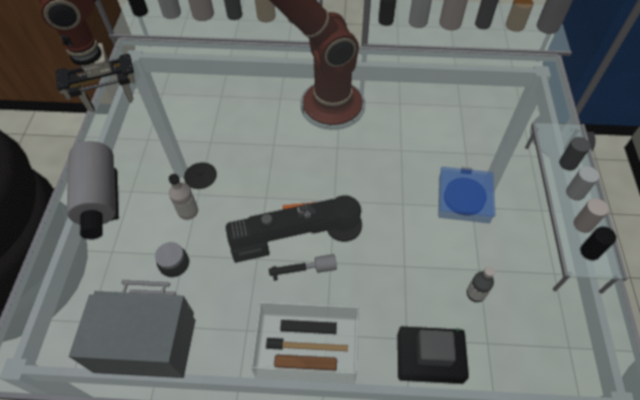

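View pics/top0.png

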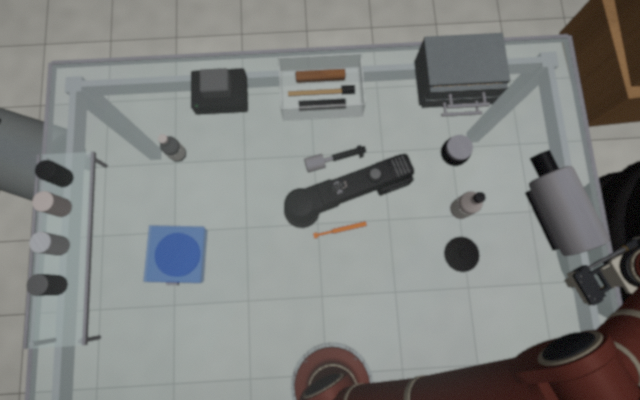

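View pics/wrist0.png

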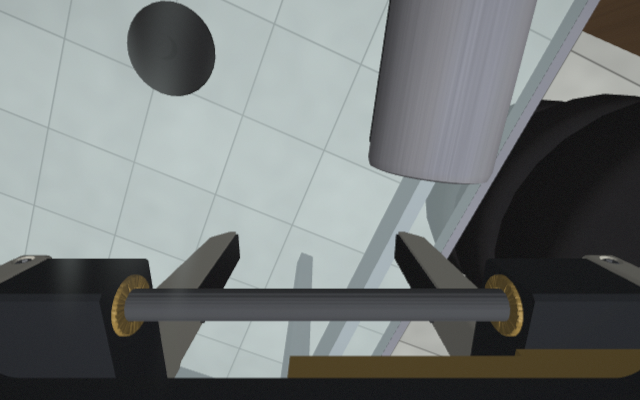

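```bash
python3 - <<'E'
import cv2,numpy as np
a=cv2.imread('pics/top0.png')[140:240,270:430]; b=cv2.imread('pics/scene0.png')[185:275,215:375]
a=cv2.resize(a,None,fx=5,fy=5,interpolation=cv2.INTER_CUBIC); b=cv2.resize(b,None,fx=5,fy=5,interpolation=cv2.INTER_CUBIC)
f=lambda x:np.clip(x*1.8,0,255).astype('uint8')
cv2.imwrite('pics/topz.png',f(a)); cv2.imwrite('pics/scenez.png',f(b))
E
```

```text
(no output)
```

View pics/topz.png

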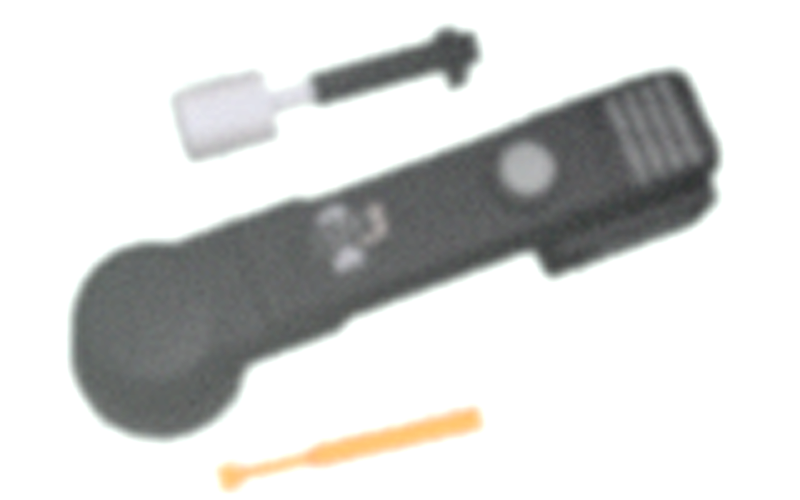

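View pics/scenez.png

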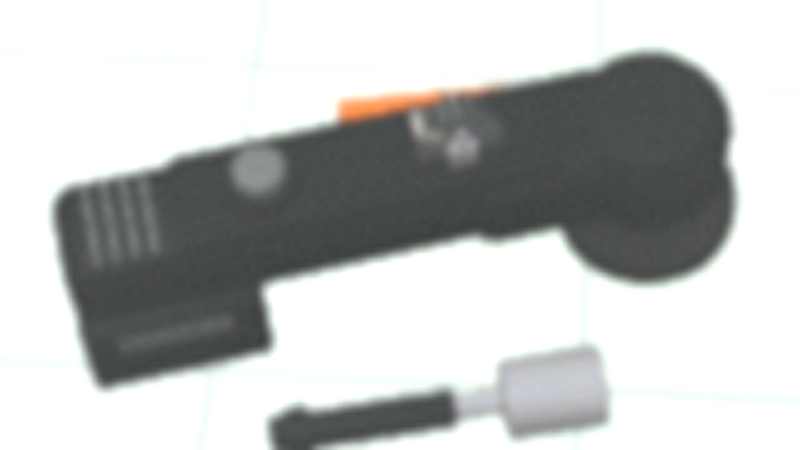

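```bash
cat > h.py <<'E'
import numpy as np
from cell import r
def ray(name,u,v,tcp=None):
    c=r.get_calibration(name); d=np.array([(u-c['cx'])/c['fx'],(v-c['cy'])/c['fy'],1.])
    if name=='wrist':
        from scipy.spatial.transform import Rotation as R
        s=r.sense(); T=np.eye(4); T[:3,:3]=R.from_euler('xyz',s['tcp_rot'],degrees=True).as_matrix(); T[:3,3]=s['tool_pos']
        P=T@c['tool_from_camera']
    else: P=c['pose']
    return P[:3,3],P[:3,:3]@d
def plane(name,u,v,z):
    o,d=ray(name,u,v); return o+d*(z-o[2])/d[2]
def two(a,b):
    o1,d1=ray(*a);o2,d2=ray(*b);A=np.stack([d1,-d2],1);t=np.linalg.lstsq(A,o2-o1,rcond=None)[0]
    p,q=o1+t[0]*d1,o2+t[1]*d2; return (p+q)/2,np.linalg.norm(p-q)
E
python3 - <<'E'
from h import *
B=plane('top',375.2,173.4,.118); print('button top',B,'scene',plane('scene',266.4,218.6,.118), two(('top',375.2,173.4),('scene',266.4,218.6)))
W=plane('top',338.2,187.4,.138); print('ptr mid',W, two(('top',338.2,187.4),('scene',215+436/5,185+130/5)))
print('head',plane('top',302,208,.1),plane('scene',345,216-6,.1))
d=W-B; print(np.linalg.norm(d[:2]),np.degrees(np.arctan2(d[1],d[0])))
# pick, brush
print('pick', plane('top',270+230/5,140+478/5,.005),plane('top',270+478/5,140+418/5,.005))
print('brush', plane('top',270+190/5,140+125/5,.022),plane('top',270+470/5,140+45/5,.022))
E
```

```text
button top [ 0.54222354 -0.14612136  0.118     ] scene [ 0.53468359 -0.14501013  0.118     ] (array([ 0.53989937, -0.14414865,  0.12683119]), np.float64(0.0013653902150817417))
ptr mid [ 0.50527322 -0.04483267  0.138     ] (array([ 0.50907543, -0.04967887,  0.12243631]), np.float64(0.007851044605871613))
head [0.46370578 0.05199705 0.1       ] [0.48571761 0.05806938 0.1       ]
0.10781801094628665 110.04207212070972
pick [0.40026926 0.01892494 0.005     ] [ 0.42636567 -0.12326419  0.005     ]
brush [0.60266516 0.03056617 0.022     ] [ 0.64148645 -0.13371766  0.022     ]
```

```bash
python3 -m creep '[[[-2.7,-0.3,2.9,0,0,0,0],[-2.7,-0.3,2.9,0,0,0,0],[-2.7,-0.3,2.9,0,0,0,0],[-2.7,-0.3,2.9,0,0,0,0],[-2.7,-0.3,2.9,0,0,0,0]]]'
```

```text
clock: 0.57
tool_pos: [0.3282, -0.4199, 0.207]
tcp_rot: [-90.5, 0.2, -68.2]
wrist_force: [0.4, -0.3, -0.9]
gripper_width: 0.0646
```

```bash
python3 -m creep '[[[-2.7,-0.3,2.9,0,0,0,0],[-2.7,-0.3,2.9,0,0,0,0],[-2.7,-0.3,2.9,0,0,0,0],[-2.7,-0.3,2.9,0,0,0,0],[-2.7,-0.3,2.9,0,0,0,0]]]'; python3 -m creep '[[[-2.7,-0.2,2.5,0,0,0,0],[-2.7,-0.2,2.5,0,0,0,0],[-2.7,-0.2,2.5,0,0,0,0],[-2.7,-0.2,2.5,0,0,0,0],[0,0,0,0,0,0,0]]]'
```

```text
clock: 0.98
tool_pos: [0.4141, -0.231, 0.2212]
tcp_rot: [-90.6, 0.3, -68.3]
wrist_force: [1.0, -1.3, 0.7]
gripper_width: 0.0311
clock: 1.4
tool_pos: [0.4715, -0.0759, 0.2299]
tcp_rot: [-90.3, 0.5, -67.4]
wrist_force: [-0.4, 0.0, -0.2]
gripper_width: 0.001
```

```bash
python3 - <<'E'
from cell import r
import cv2
print(r.sense()['tool_pos'],r.sense()['tcp_rot']); cv2.imwrite('pics/w1.png',r.camera('wrist'))
E
```

```text
[ 0.47151949 -0.07589431  0.22987799] [-90.26253142   0.48166018 -67.44512871]
```

View pics/w1.png

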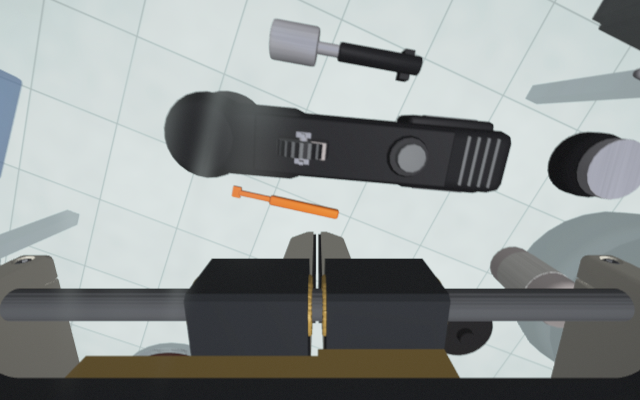

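```bash
python3 - <<'E'
import cv2,numpy as np
a=cv2.imread('pics/w1.png')[115:185,255:355]
a=cv2.resize(a,None,fx=8,fy=8,interpolation=cv2.INTER_CUBIC)
cv2.imwrite('pics/w1z.png',np.clip(a*1.5,0,255).astype('uint8'))
E
```

```text
(no output)
```

View pics/w1z.png

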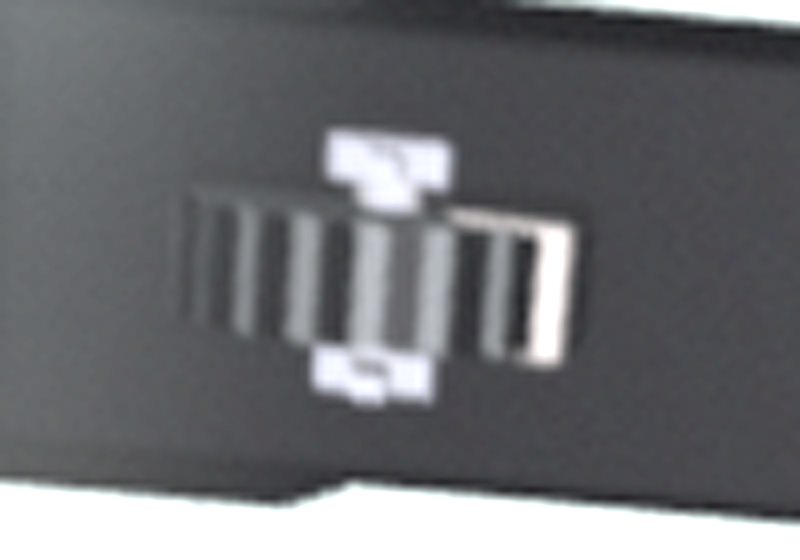

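```bash
python3 - <<'E'
from h import *
px=lambda u,v:(255+u/8,115+v/8)
w=lambda u,v,z:plane('wrist',*px(u,v),z)
p1=w(387,200,.138);p2=w(370,362,.138);print('ptr tips',p1,p2,(p1+p2)/2)
M=(p1+p2)/2
B=plane('wrist',410,156,.118);print('button',B)
d=M-B;L=np.linalg.norm(d[:2]);a=np.arctan2(d[1],d[0]);print(L,np.degrees(a))
q=p1-p2;print('x axis dir',np.degrees(np.arctan2(q[1],q[0])),np.linalg.norm(q))
u=np.array([np.cos(a),np.sin(a)])
for t in np.radians([-36,-54,-72,-90]):
    z=.123+.025*np.cos(t); P=w(552,293,z); print(np.degrees(t),(P-M)[:2]@u, .025*np.sin(t))
E
```

```text
ptr tips [ 0.51478539 -0.0482501   0.138     ] [ 0.49689698 -0.05324395  0.138     ] [ 0.50584119 -0.05074703  0.138     ]
button [ 0.53870682 -0.15093824  0.118     ]
0.10544396121557514 108.1609939134957
x axis dir 15.597960298095563 0.018572391375833747
-36.0 -0.019835234724078953 -0.014694631307311828
-54.0 -0.019975670587472953 -0.02022542485937369
-72.0 -0.02015263009888377 -0.02377641290737884
-90.0 -0.02034879122838517 -0.025
```

```bash
python3 - <<'E'
import cv2,numpy as np
a=cv2.imread('pics/w1.png')[215:285,270:370]
a=cv2.resize(a,None,fx=8,fy=8,interpolation=cv2.INTER_CUBIC)
cv2.imwrite('pics/w1f.png',np.clip(a*1.8,0,255).astype('uint8'))
E
```

```text
(no output)
```

View pics/w1f.png

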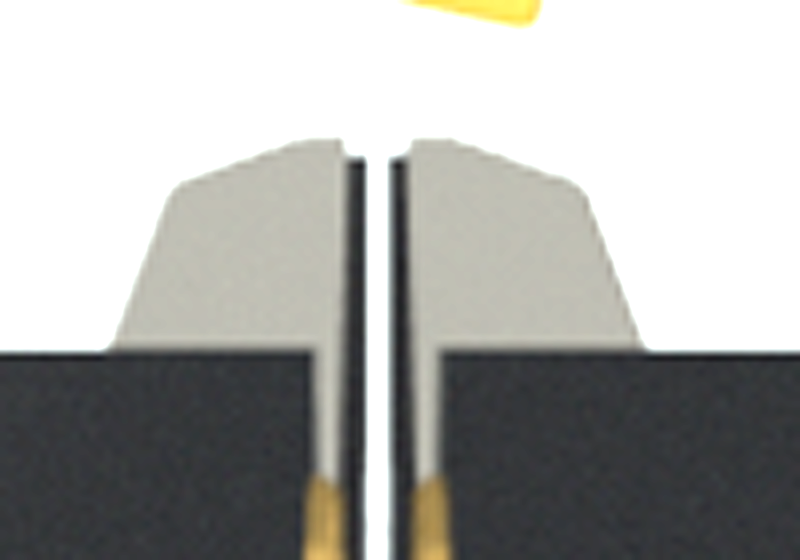

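```bash
python3 -m creep '[[[-0.33,2.5,2.07,0,0.076,0,0],[-0.33,2.5,2.07,0,0,0,0],[0,0,0,0,0,0,0],[0,0,0,0,0,0,0]]]'; python3 - <<'E'
from h import *
import cv2
s=r.sense();print(s['tool_pos'],s['tcp_rot'],s['wrist_force']); cv2.imwrite('pics/w2.png',r.camera('wrist'))
E
```

```text
clock: 1.78
tool_pos: [0.5068, -0.0633, 0.1783]
tcp_rot: [-90.5, 0.1, -72.4]
wrist_force: [-0.1, -0.4, 0.7]
gripper_width: 0.0004
[ 0.50676097 -0.0632748   0.1783449 ] [-9.04898235e+01  6.01939286e-02 -7.24467832e+01] [-0.11305605 -0.36749676  0.74338121]
```

View pics/w2.png

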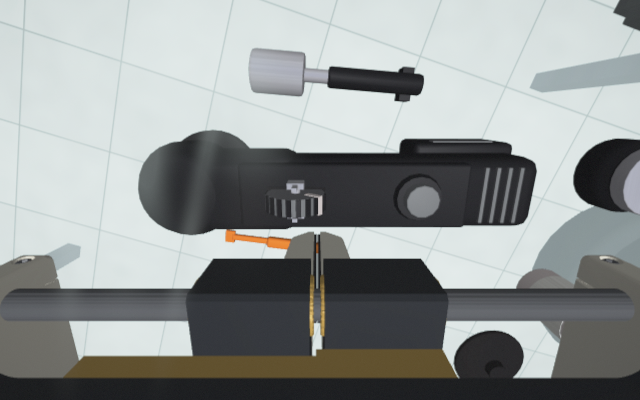

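```bash
cat >> h.py <<'E'
def tool_delta(P):
    from scipy.spatial.transform import Rotation as R
    s=r.sense(); return R.from_euler('xyz',s['tcp_rot'],degrees=True).as_matrix().T@(np.array(P)-s['tool_pos'])
E
python3 - <<'E'
from h import *
p1=plane('wrist',295.5,190,.138);p2=plane('wrist',294.5,219,.138);M=(p1+p2)/2
B=plane('wrist',423.5,202,.118); d=M-B
print(p1,p2,M,B,np.linalg.norm(d[:2]),np.degrees(np.arctan2(d[1],d[0])))
print('tool delta',tool_delta([M[0],M[1],.148])*100)
E
python3 - <<'E'
import cv2,numpy as np
a=cv2.imread('pics/w2.png')[170:240,255:355]
a=cv2.resize(a,None,fx=8,fy=8,interpolation=cv2.INTER_CUBIC)
cv2.imwrite('pics/w2z.png',np.clip(a*1.5,0,255).astype('uint8'))
E
```

```text
[ 0.51974753 -0.04240075  0.138     ] [ 0.49667428 -0.04838854  0.138     ] [ 0.5082109  -0.04539464  0.138     ] [ 0.53755205 -0.14958767  0.118     ] 0.10824550607843043 105.7274192967429
tool delta [-1.6572411   3.01686041  0.74241093]
```

View pics/w2z.png

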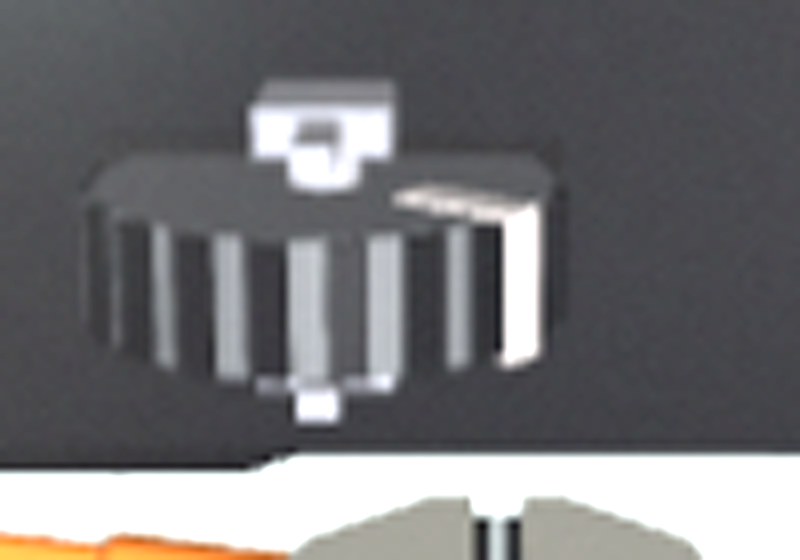

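```bash
python3 -m creep '[[[-1.1,1.0,0.65,0.008,0,0,0],[0,0.9,0,0,0,0,0],[0,0,0,0,0,0,0]]]'; python3 - <<'E'
from h import *
import cv2
s=r.sense();print(s['tool_pos'],s['tcp_rot'],s['wrist_force']); cv2.imwrite('pics/w3.png',r.camera('wrist'))
a=cv2.imread('pics/w3.png')[190:260,255:355]
a=cv2.resize(a,None,fx=8,fy=8,interpolation=cv2.INTER_CUBIC)
cv2.imwrite('pics/w3z.png',np.clip(a*1.5,0,255).astype('uint8'))
E
```

```text
clock: 2.08
tool_pos: [0.5082, -0.0562, 0.1609]
tcp_rot: [-90.0, -0.1, -72.9]
wrist_force: [0.4, -0.0, 0.3]
gripper_width: 0.0009
[ 0.50824927 -0.05623698  0.16086097] [-89.97928423  -0.14292933 -72.8775655 ] [ 0.40954409 -0.00722835  0.32948971]
```

View pics/w3z.png

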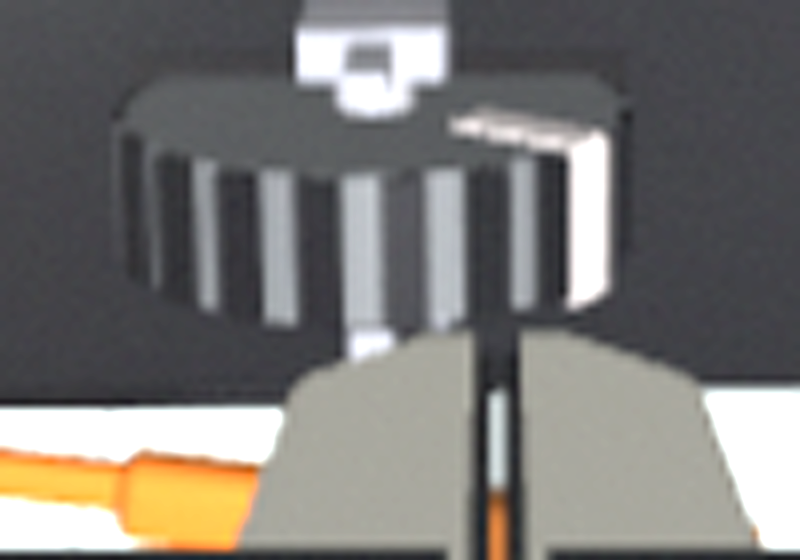

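```bash
python3 - <<'E'
from h import *
for u,v,z in ((303,221,.148),(301.8,203,.138),(302,211.3,.148),(302,231,.148)):
    print(plane('wrist',u,v,z), tool_delta(plane('wrist',u,v,z))*100)
E
```

```text
[ 0.50913905 -0.04635456  0.148     ] [-0.91185596  1.35914306  0.32044315]
[ 0.51872187 -0.0421696   0.138     ] [-1.03219606  2.36053448  1.35783173]
[ 0.5157996  -0.04365503  0.148     ] [-0.97370588  1.36015504  1.03645783]
[ 0.50172075 -0.0478066   0.148     ] [-0.99153718  1.35770672 -0.43125182]
```

```bash
python3 -m creep '[[[-0.45,0.5,0.3,0,0,0,0],[0,0.6,0,0,0,0,0],[0,0.1,0,0,0,0,0]]]'; python3 -m creep '[[[0,0.2,0,0,0,0,0],[0,0.1,0,0,0,0,0]]]'
```

```text
clock: 2.38
tool_pos: [0.5109, -0.0534, 0.151]
tcp_rot: [-89.7, -0.3, -73.1]
wrist_force: [-0.5, -0.4, -0.4]
gripper_width: 0.0003
clock: 2.55
tool_pos: [0.511, -0.0538, 0.1479]
tcp_rot: [-89.7, -0.3, -73.1]
wrist_force: [-0.5, -1.1, 0.1]
gripper_width: 0.0002
```

```bash
python3 -m creep '[[[0,0.2,0,0,0,0,0],[0,0.1,0,0,0,0,0]]]'; python3 -m creep '[[[0,0.1,0,0,0,0,0],[0,0,0,0,0,0,0]]]'
```

```text
clock: 2.72
tool_pos: [0.5111, -0.054, 0.1448]
tcp_rot: [-89.7, -0.3, -73.1]
wrist_force: [0.3, 0.2, 0.6]
gripper_width: 0.0006
clock: 2.88
tool_pos: [0.511, -0.0541, 0.1434]
tcp_rot: [-89.7, -0.3, -73.1]
wrist_force: [0.8, 0.4, -0.4]
gripper_width: 0.0005
```

```bash
python3 -m creep '[[[0,0,0,0,0,0,0]]]';  python3 - <<'E'
from h import *
import cv2
s=r.sense();print(s['tool_pos'],s['tcp_rot'],s['wrist_force']); cv2.imwrite('pics/w4.png',r.camera('wrist'))
a=cv2.imread('pics/w4.png')[190:260,265:365]
a=cv2.resize(a,None,fx=8,fy=8,interpolation=cv2.INTER_CUBIC)
cv2.imwrite('pics/w4z.png',np.clip(a*1.5,0,255).astype('uint8'))
a=r.camera('scene')[185:275,215:375]
cv2.imwrite('pics/s4.png',np.clip(cv2.resize(a,None,fx=5,fy=5,interpolation=cv2.INTER_CUBIC)*1.8,0,255).astype('uint8'))
E
```

```text
clock: 2.97
tool_pos: [0.5111, -0.0541, 0.1434]
tcp_rot: [-89.7, -0.3, -73.1]
wrist_force: [0.6, 0.2, 0.9]
gripper_width: 0.0003
[ 0.51106093 -0.05408383  0.14340193] [-89.72383082  -0.3383974  -73.13521465] [0.58632192 0.16271594 0.87409629]
```

View pics/w4z.png

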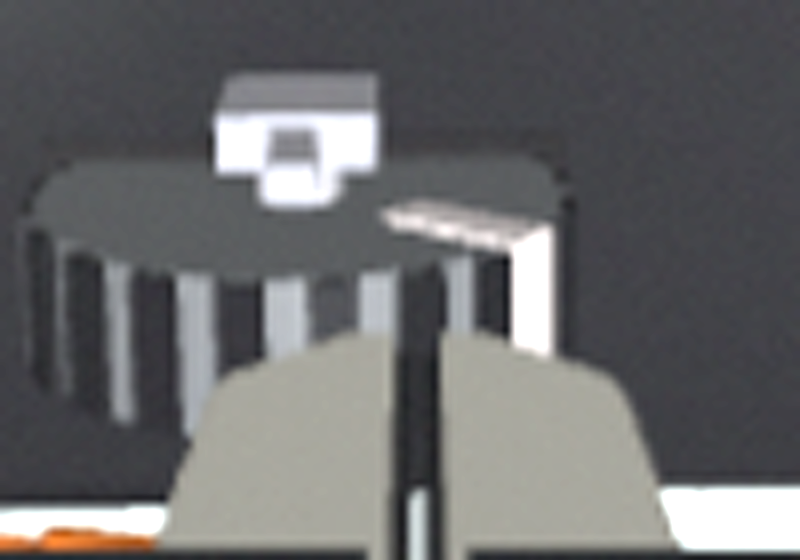

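View pics/s4.png

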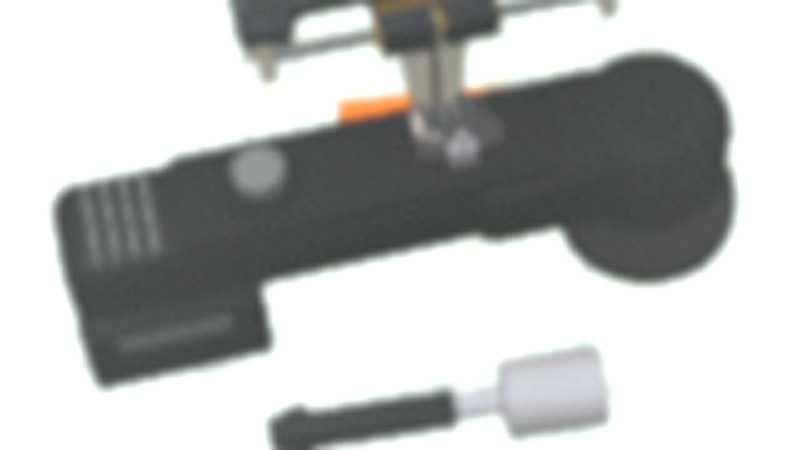

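```bash
cat >> h.py <<'E'
def proj(name,P):
    from scipy.spatial.transform import Rotation as R
    c=r.get_calibration(name)
    if name=='wrist':
        s=r.sense(); T=np.eye(4); T[:3,:3]=R.from_euler('xyz',s['tcp_rot'],degrees=True).as_matrix(); T[:3,3]=s['tool_pos']
        M=T@c['tool_from_camera']
    else: M=c['pose']
    q=np.linalg.inv(M)@np.append(P,1); return np.array([c['fx']*q[0]/q[2]+c['cx'],c['fy']*q[1]/q[2]+c['cy']])
def tw(v):
    from scipy.spatial.transform import Rotation as R
    s=r.sense(); return s['tool_pos']+R.from_euler('xyz',s['tcp_rot'],degrees=True).as_matrix()@np.array(v)
E
python3 - <<'E'
from h import *
for n,o,k in (('scene',(215,185),5),('wrist',(265,190),8)):
    print(n)
    for v in ([0,0,0],[0,0,.0075],[0,0,-.0075],[.005,0,.0075],[-.005,0,.0075],[0,-.005,.0075]):
        print(v,(proj(n,tw(v))-o)*k)
    for a in (107,):
        u=np.array([np.cos(np.radians(a)),np.sin(np.radians(a)),0]);x=np.array([u[1],-u[0],0])
        for M in ([.507,-.047],[.506,-.050],[.509,-.0445],[.513,-.045]):
            M=np.array(M+[.148])
            print('wheel',M,(proj(n,M+x*.007)-o)*k,(proj(n,M-x*.007)-o)*k, 'tips',(proj(n,M+x*.0093-[0,0,.01])-o)*k,(proj(n,M-x*.0093-[0,0,.01])-o)*k)
E
```

```text
scene
[0, 0, 0] [432.99083092 111.67695843]
[0, 0, 0.0075] [436.03799439 123.61161304]
[0, 0, -0.0075] [429.96203076  99.81422634]
[0.005, 0, 0.0075] [426.51250142 125.5332784 ]
[-0.005, 0, 0.0075] [445.55365025 121.69193221]
[0, -0.005, 0.0075] [435.65854178 118.37085578]
wheel [ 0.507 -0.047  0.148] [449.90231362 112.03540099] [444.07826812  89.79507686] tips [451.61689867 126.0650699 ] [443.92293808  96.62895965]
wheel [ 0.506 -0.05   0.148] [444.23357239 110.12083494] [438.4439394   87.90173929] tips [445.97850077 124.15437827] [438.32968295  94.74618524]
wheel [ 0.509  -0.0445  0.148 ] [454.44996802 115.55122539] [448.59539861  93.27178086] tips [456.14102565 129.57382335] [448.40701883 100.08626679]
wheel [ 0.513 -0.045  0.148] [452.85622238 122.09890518] [447.0009957   99.74632279] tips [454.55883377 136.10836381] [446.82394657 106.52462707]
wrist
[0, 0, 0] [406.84100934 338.41319921]
[0, 0, 0.0075] [406.83574216 253.00615851]
[0, 0, -0.0075] [406.84617311 422.14345269]
[0.005, 0, 0.0075] [467.61028522 253.05950924]
[-0.005, 0, 0.0075] [346.0628019  252.95280919]
[0, -0.005, 0.0075] [406.62400482 273.60218844]
wheel [ 0.507 -0.047  0.148] [308.06511596 299.09284602] [310.28145515 459.65779504] tips [312.09897068 232.63572656] [314.80480003 436.98500155]
wheel [ 0.506 -0.05   0.148] [340.21223958 320.35304397] [341.83403751 480.13337441] tips [342.80653659 253.10942016] [344.79520048 456.50673058]
wheel [ 0.509  -0.0445  0.148 ] [285.17413504 268.17149337] [287.82027171 429.87222722] tips [290.24595273 202.86988893] [293.46959489 408.59655498]
wheel [ 0.513 -0.045  0.148] [305.0571629 224.5994922] [307.3477697  387.88814858] tips [309.25907568 160.94960241] [312.05284348 368.60071628]
```

```bash
python3 -m creep '[[[0,-0.6,0,0,0,0,0],[0,-0.4,0,0,0,0,0]]]'; python3 -m creep '[[[-0.5,0,0,0,0,0,0],[-0.3,0,0,0,0,0,0],[0,0,0,0,0,0,0]]]'; python3 - <<'E'
from h import *
import cv2
s=r.sense();print(s['tool_pos'],s['tcp_rot'],s['wrist_force']); cv2.imwrite('pics/w5.png',r.camera('wrist'))
a=cv2.imread('pics/w5.png')[190:260,265:365]
a=cv2.resize(a,None,fx=8,fy=8,interpolation=cv2.INTER_CUBIC)
cv2.imwrite('pics/w5z.png',np.clip(a*1.5,0,255).astype('uint8'))
a=r.camera('top');cv2.imwrite('pics/t5.png',a);a=a[140:240,270:430]
cv2.imwrite('pics/t5z.png',np.clip(cv2.resize(a,None,fx=5,fy=5,interpolation=cv2.INTER_CUBIC)*1.8,0,255).astype('uint8'))
E
```

```text
clock: 3.23
tool_pos: [0.5104, -0.0539, 0.1534]
tcp_rot: [-89.8, -0.3, -73.1]
wrist_force: [0.7, 0.0, 0.7]
gripper_width: 0.0005
clock: 3.48
tool_pos: [0.509, -0.0456, 0.1552]
tcp_rot: [-89.6, -0.4, -73.2]
wrist_force: [-0.0, 0.2, -0.2]
gripper_width: 0.0006
[ 0.50897615 -0.04561307  0.15518635] [-89.63271606  -0.35838786 -73.1521257 ] [-0.04527709  0.23880357 -0.17980673]
```

View pics/w5z.png

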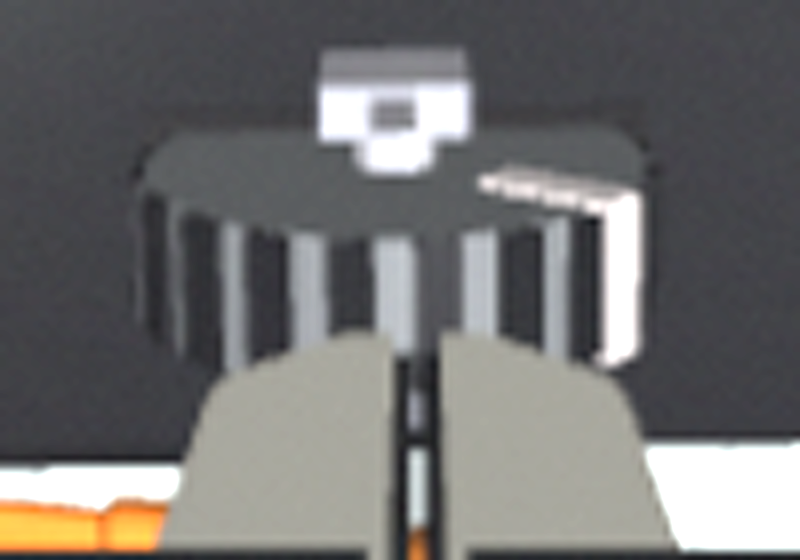

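View pics/t5z.png

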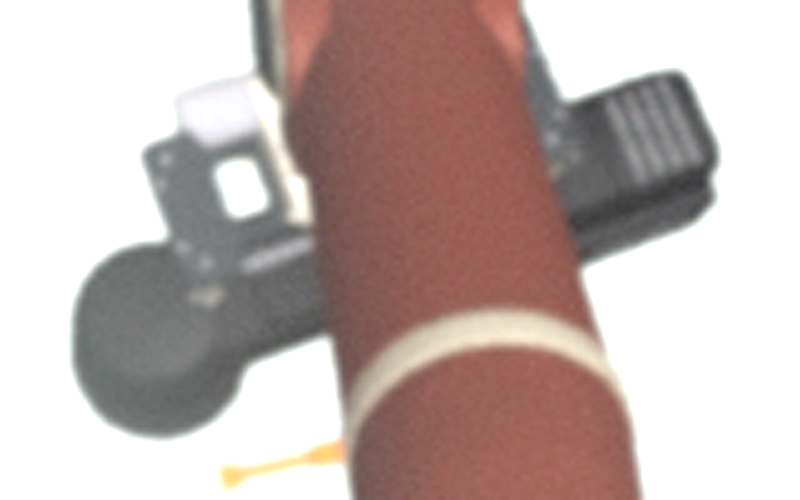

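```bash
python3 -m creep '[[[0.4,0.3,0,0.004,0,0.006,0],[0.1,0.4,0,0,0,0,0],[0,0.4,0,0,0,0,0],[0,0.2,0,0,0,0,0]]]'; python3 -m creep '[[[0,0.2,0,0,0,0,0],[0,0.2,0,0,0,0,0],[0,0.1,0,0,0,0,0]]]'
```

```text
clock: 3.92
tool_pos: [0.5108, -0.052, 0.1409]
tcp_rot: [-89.4, -0.0, -73.2]
wrist_force: [-0.1, -0.3, -0.8]
gripper_width: 0.0006
clock: 4.17
tool_pos: [0.5102, -0.0524, 0.1343]
tcp_rot: [-89.5, 0.0, -73.3]
wrist_force: [-0.7, 0.6, 0.1]
gripper_width: 0.0002
```

```bash
python3 - <<'E'
from h import *
w=r.get_calibration('wrist')['tool_from_camera']
print(w, [ (proj('wrist',tw(v))) for v in ([.0465,0,.0075],[-.0465,0,.0075],[.0465,-.02,.0075],[-.0465,-.02,.0075])])
E
```

```text
[[ 9.99999507e-01  8.43045232e-04 -5.25265004e-04  6.38009532e-04]
 [ 7.29366519e-04 -2.64246501e-01  9.64454900e-01 -1.87292792e-01]
 [ 6.74279666e-04 -9.64454808e-01 -2.64246985e-01  7.29449341e-02]
 [ 0.00000000e+00  0.00000000e+00  0.00000000e+00  1.00000000e+00]] [array([386.51511671, 221.68817175]), array([245.22061088, 221.56394429]), array([394.03133501, 232.82823474]), array([237.48026123, 232.6875495 ])]
```

```bash
python3 -m creep '[[[-0.2,0.2,0,0,0,0,0],[0,0.2,0,0,0,0,0]]]'; python3 -m creep '[[[0,0.15,0,0,0,0,0],[0,0.05,0,0,0,0,0]]]'
```

```text
clock: 4.33
tool_pos: [0.5097, -0.0502, 0.1299]
tcp_rot: [-89.5, 0.0, -73.3]
wrist_force: [0.3, -0.2, 0.0]
gripper_width: 0.0006
clock: 4.5
tool_pos: [0.5096, -0.0499, 0.1275]
tcp_rot: [-89.5, 0.0, -73.2]
wrist_force: [-1.4, -0.7, 1.8]
gripper_width: 0.0004
```

```bash
python3 -m creep '[[[0,0.15,0,0,0,0,0],[0,0.1,0,0,0,0,0]]]'; python3 -m creep '[[[0,0.05,0,0,0,0,0]]]'
```

```text
clock: 4.67
tool_pos: [0.5097, -0.05, 0.1255]
tcp_rot: [-89.5, 0.0, -73.2]
wrist_force: [-2.1, 0.6, 4.5]
gripper_width: 0.0003
clock: 4.75
tool_pos: [0.5097, -0.05, 0.1253]
tcp_rot: [-89.5, -0.0, -73.2]
wrist_force: [-0.8, -0.2, 3.9]
gripper_width: 0.0004
```

```bash
python3 -m creep '[[[-0.2,0.05,0,0,0,0,0],[-0.2,0.03,0,0,0,0,0],[-0.2,0.02,0,0,0,0,0]]]'
```

```text
clock: 5.0
tool_pos: [0.5086, -0.0464, 0.1254]
tcp_rot: [-89.4, -0.2, -73.3]
wrist_force: [-1.6, -1.4, 4.6]
gripper_width: 0.0006
```

```bash
python3 -m creep '[[[-0.2,0.03,0,0,0,0,0],[-0.2,0.02,0,0,0,0,0]]]'; cat > snap.py <<'E'
import sys,cv2
from h import *
s=r.sense();print(s['tool_pos'],s['tcp_rot'],s['wrist_force']); a=r.camera('wrist');cv2.imwrite(f'pics/{sys.argv[1]}.png',a)
c,w=int(sys.argv[2]),int(sys.argv[3])
a=a[w:w+70,c:c+100]
cv2.imwrite(f'pics/{sys.argv[1]}z.png',np.clip(cv2.resize(a,None,fx=8,fy=8,interpolation=cv2.INTER_CUBIC)*1.5,0,255).astype('uint8'))
E
python3 snap.py w6 265 190
```

```text
clock: 5.17
tool_pos: [0.5073, -0.0421, 0.1252]
tcp_rot: [-89.4, -0.2, -73.3]
wrist_force: [-1.2, -2.0, 4.9]
gripper_width: 0.0007
[ 0.50728461 -0.04206135  0.12515825] [-89.41963245  -0.19911279 -73.3487732 ] [-1.18369224 -1.9810914   4.94574221]
```

View pics/w6z.png

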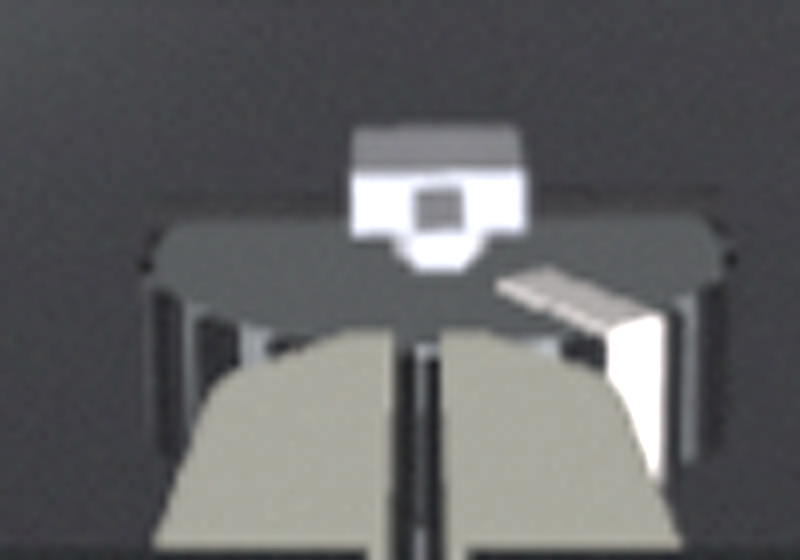

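```bash
python3 -m creep '[[[0,-0.4,0,0,0,0,0],[0,-0.4,0,0,0,0,0],[0.5,0,0,0,0,0,0],[0.5,0,0,0,0,0,0]]]'; python3 snap.py w7 265 190
```

```text
clock: 5.55
tool_pos: [0.5102, -0.0486, 0.1329]
tcp_rot: [-89.4, -0.1, -73.1]
wrist_force: [0.4, 0.7, -0.4]
gripper_width: 0.0005
[ 0.51017393 -0.04864886  0.13286972] [-8.93825941e+01 -5.03621098e-02 -7.30645397e+01] [ 0.37536679  0.72851792 -0.44523585]
```

View pics/w7z.png

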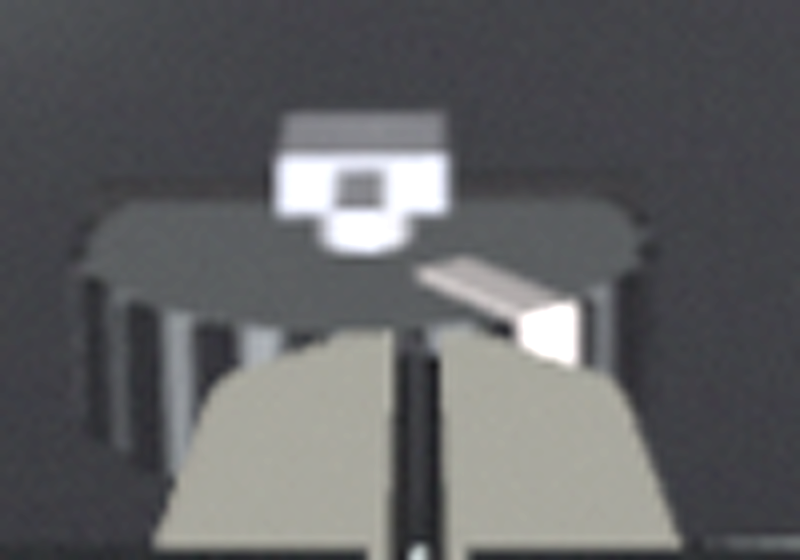

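```bash
python3 -m creep '[[[0.05,0.2,0,0,0,0,0],[0,0.3,0,0,0,0,0],[0,0.15,0,0,0,0,0],[0,0.1,0,0,0,0,0]]]'; python3 -m creep '[[[0,0.05,0,0,0,0,0]]]'
```

```text
clock: 5.93
tool_pos: [0.5114, -0.0518, 0.1247]
tcp_rot: [-89.3, -0.1, -73.3]
wrist_force: [-1.8, -0.1, 5.2]
gripper_width: 0.0006
clock: 6.02
tool_pos: [0.5114, -0.0518, 0.1243]
tcp_rot: [-89.3, -0.1, -73.3]
wrist_force: [-1.4, 0.1, 5.5]
gripper_width: 0.0004
```

```bash
python3 -m creep '[[[-0.2,0,-0.05,0,0,0,0],[-0.2,0.02,-0.05,0,0,0,0],[-0.2,0.02,0,0,0,0,0],[-0.2,0.02,0,0,0,0,0]]]'
```

```text
clock: 6.35
tool_pos: [0.5097, -0.0461, 0.1251]
tcp_rot: [-89.2, -0.3, -73.4]
wrist_force: [-1.5, -0.4, 4.8]
gripper_width: 0.0002
```

```bash
python3 -m creep '[[[-0.2,0.03,0,0,0,0,0],[-0.1,0.02,0,0,0,0,0]]]'; python3 -m creep '[[[0,-0.4,0,0,0,0,0],[0,-0.4,0,0,0,0,0],[0.5,0,0,0,0,0,0],[0.5,0,0,0,0,0,0]]]'; python3 snap.py w8 265 190
```

```text
clock: 6.52
tool_pos: [0.5085, -0.0424, 0.1248]
tcp_rot: [-89.1, -0.3, -73.4]
wrist_force: [-0.6, -1.1, 4.7]
gripper_width: 0.0005
clock: 6.85
tool_pos: [0.5099, -0.049, 0.132]
tcp_rot: [-89.3, -0.1, -73.1]
wrist_force: [0.5, 0.6, -0.5]
gripper_width: 0.0003
[ 0.50985056 -0.04895402  0.13204741] [-89.28615592  -0.11293315 -73.10474378] [ 0.47063428  0.59335297 -0.53258922]
```

View pics/w8z.png

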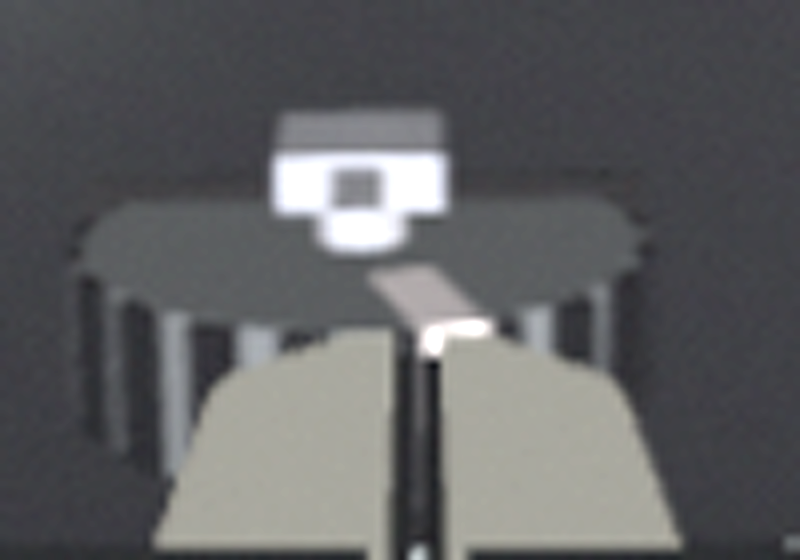

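```bash
python3 -m creep '[[[0.05,0.2,0,0,0,0,0],[0,0.3,-0.05,0,0,0,0],[0,0.15,-0.05,0,0,0,0],[0,0.06,0,0,0,0,0]]]'; python3 -m creep '[[[0,0.03,0,0,0,0,0]]]'
```

```text
clock: 7.23
tool_pos: [0.5105, -0.0522, 0.1245]
tcp_rot: [-89.2, -0.2, -73.4]
wrist_force: [-1.0, -0.3, 3.8]
gripper_width: 0.0002
clock: 7.32
tool_pos: [0.5105, -0.0522, 0.1243]
tcp_rot: [-89.2, -0.2, -73.4]
wrist_force: [-1.4, 0.2, 5.3]
gripper_width: 0.0005
```

```bash
python3 -m creep '[[[-0.2,0,0,0,0,0,0],[-0.2,0.02,0,0,0,0,0],[-0.2,0.02,0,0,0,0,0],[-0.2,0.02,0,0,0,0,0]]]'; python3 -m creep '[[[-0.2,0.03,0,0,0,0,0]]]'; python3 snap.py w9 265 190
```

```text
clock: 7.65
tool_pos: [0.5088, -0.0467, 0.1248]
tcp_rot: [-89.1, -0.4, -73.5]
wrist_force: [-1.5, 0.3, 5.1]
gripper_width: 0.0002
clock: 7.73
tool_pos: [0.508, -0.0442, 0.1247]
tcp_rot: [-89.1, -0.4, -73.5]
wrist_force: [-0.4, -1.4, 5.3]
gripper_width: 0.0004
[ 0.50804387 -0.0441951   0.1246546 ] [-89.11626033  -0.37387121 -73.45740093] [-0.37412593 -1.401376    5.27291442]
```

View pics/w9z.png

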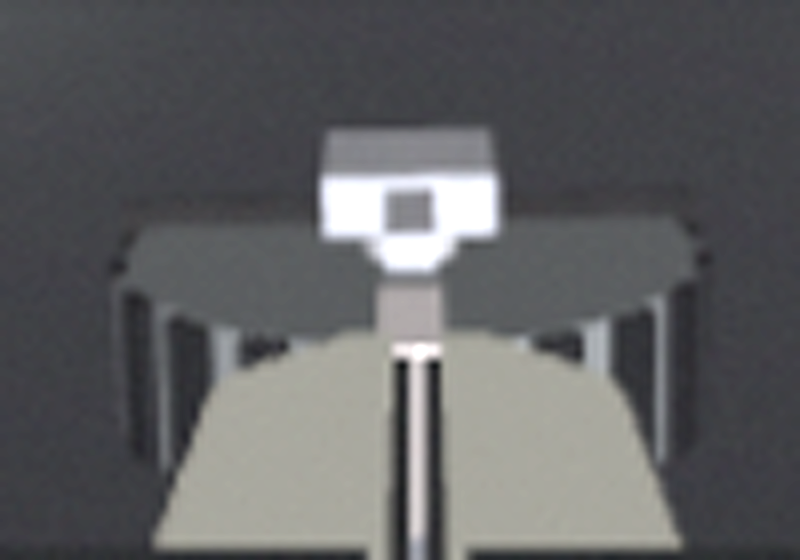

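```bash
python3 -m creep '[[[0,-0.4,0,0,0,0,0],[0,-0.8,0,0,0,0,0],[0,-0.8,0,0,0,0,0],[0,-0.6,0,0,0,0,0],[0,0,0,0,0,0,0]]]'; python3 -m creep '[[[0,0,0,0,0,0,0]]]';python3 snap.py w10 265 170
```

```text
clock: 8.2
tool_pos: [0.5058, -0.0416, 0.1511]
tcp_rot: [-89.3, -0.2, -73.3]
wrist_force: [0.1, 0.2, 0.2]
gripper_width: 0.0005
clock: 8.28
tool_pos: [0.5058, -0.0414, 0.1514]
tcp_rot: [-89.3, -0.2, -73.3]
wrist_force: [-0.7, 0.1, -0.3]
gripper_width: 0.0002
[ 0.50579994 -0.04144359  0.15140892] [-89.30323292  -0.16725181 -73.27425239] [-0.65053784  0.06343587 -0.32885217]
```

View pics/w10.png

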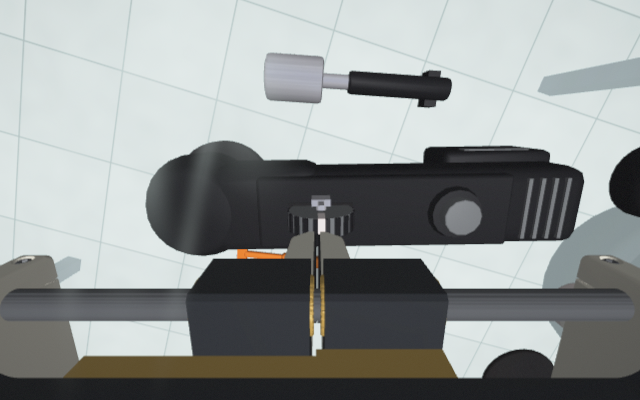

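View pics/w10z.png

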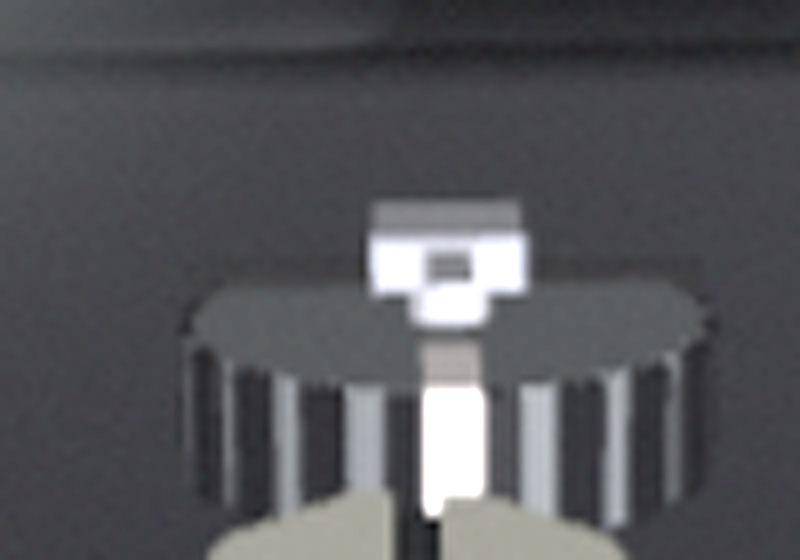

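```bash
python3 - <<'E'
from h import *
for z in (.118,.122,.127):
    P=plane('wrist',463,217.5,z); print(P, tool_delta(P)*100)
print(tool_delta([.539,-.148,.12])*100)
E
```

```text
[ 0.5382682 -0.1505329  0.118    ] [11.36766334  3.36913072 -0.07923198]
[ 0.5389054  -0.14819781  0.122     ] [11.16356623  2.97012676  0.0539107 ]
[ 0.5397019  -0.14527894  0.127     ] [10.90844484  2.47137181  0.22033905]
[11.1467489   3.17024373  0.06620428]
```

```bash
python3 -m creep '[[[2.8,0,0,0,0,0,0],[3.2,0,0,0,0,0,0],[3.2,0,0,0,0,0,0],[1.5,0,0,0,0,0,0],[0,0,0,0,0,0,0]]]'; python3 - <<'E'
from h import *
print(tool_delta([.539,-.148,.12])*100)
E
python3 snap.py w11 265 170
```

```text
clock: 8.75
tool_pos: [0.5372, -0.1445, 0.1501]
tcp_rot: [-89.4, -0.0, -72.8]
wrist_force: [-0.0, -0.4, 0.0]
gripper_width: 0.0006
[0.39283641 3.01101268 0.03971902]
[ 0.53716596 -0.14445167  0.15010407] [-8.94137133e+01 -6.03973679e-03 -7.28367184e+01] [-0.00060609 -0.35312581  0.02036446]
```

View pics/w11.png

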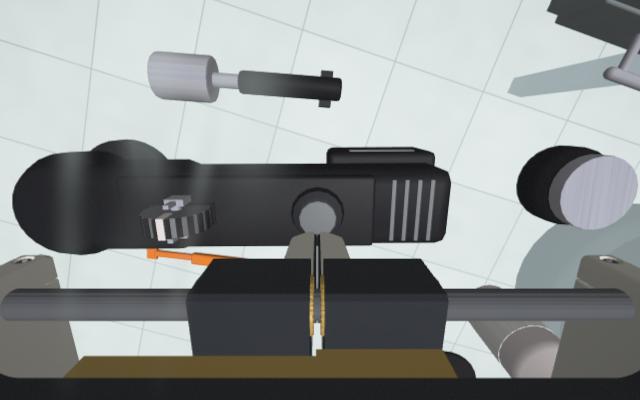

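```bash
python3 - <<'E'
from h import *
for z in (.118,.122,.127):
    P=plane('wrist',317.5,217.5,z); print(P, tool_delta(P)*100)
E
python3 -m creep '[[[0,0.8,0,0,0,0,0],[0,0.8,0,0,0,0,0],[0,0.8,0,0,0,0,0],[0,0.6,0,0,0,0,0],[0,0.3,0,0,0,0,0]]]'
```

```text
[ 0.53690748 -0.1440795   0.118     ] [ 0.11477138  3.19542769 -0.0321388 ]
[ 0.53814185 -0.14369121  0.122     ] [0.11383762 2.79669065 0.10109893]
[ 0.53968481 -0.14320584  0.127     ] [0.11267043 2.29826935 0.2676461 ]
clock: 9.22
tool_pos: [0.5351, -0.1352, 0.1133]
tcp_rot: [-89.5, 0.4, -72.3]
wrist_force: [-0.2, -0.2, 0.1]
gripper_width: 0.0004
```

```bash
python3 -m creep '[[[0.6,0,0.1,0,0.01,0,0],[0.5,0,0,0,0,0,0],[0.1,0,0,0,0,0,0]]]'; python3 - <<'E'
from h import *
print(tool_delta([.538,-.144,.12])*100)
E
python3 snap.py w12 265 190
```

```text
clock: 9.47
tool_pos: [0.5391, -0.1444, 0.1115]
tcp_rot: [-89.7, 0.5, -72.7]
wrist_force: [-0.5, 0.0, -0.5]
gripper_width: 0.0005
[-0.08061449 -0.85010088 -0.08439739]
[ 0.53906698 -0.14442947  0.11149668] [-89.68502598   0.52871618 -72.67573274] [-0.49164619  0.0240118  -0.53654001]
```

View pics/w12.png

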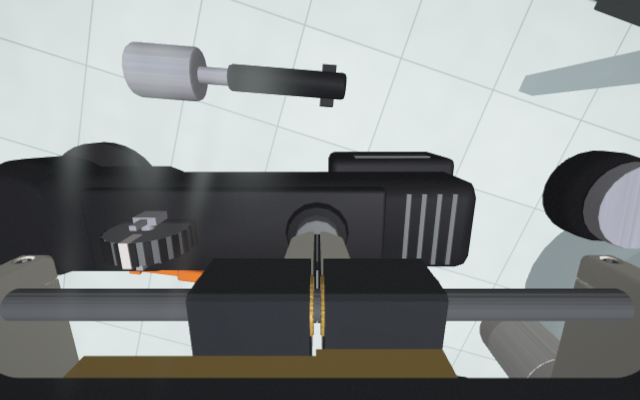

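```bash
python3 -m creep '[[[0,0.25,0,0,0,0,0],[0,0.25,0,0,0,0,0],[0,0.2,0,0,0,0,0]]]'; python3 -m creep '[[[0,0.2,0,0,0,0,0],[0,0.1,0,0,0,0,0]]]'
```

```text
clock: 9.77
tool_pos: [0.5401, -0.1451, 0.1055]
tcp_rot: [-89.5, 0.4, -72.8]
wrist_force: [-1.1, 1.4, 2.3]
gripper_width: 0.0004
clock: 9.93
tool_pos: [0.5402, -0.1451, 0.103]
tcp_rot: [-89.5, 0.4, -72.8]
wrist_force: [-1.5, 1.0, 3.5]
gripper_width: 0.0005
```

```bash
python3 -m creep '[[[0,0.2,0,0,0,0,0],[0,0.15,0,0,0,0,0]]]'; python3 -m creep '[[[0,0.15,0,0,0,0,0],[0,0.1,0,0,0,0,0]]]'
```

```text
clock: 10.1
tool_pos: [0.5402, -0.1451, 0.1014]
tcp_rot: [-89.5, 0.4, -72.8]
wrist_force: [-4.9, 0.4, 17.5]
gripper_width: 0.0004
clock: 10.27
tool_pos: [0.5402, -0.1451, 0.1017]
tcp_rot: [-89.5, 0.3, -72.8]
wrist_force: [-1.4, 0.5, 5.3]
gripper_width: 0.0002
```

```bash
python3 -m creep '[[[0,0.15,0,0,0,0,0]]]'; python3 -m creep '[[[0,0.15,0,0,0,0,0]]]'; python3 snap.py w13 265 190
```

```text
clock: 10.35
tool_pos: [0.5402, -0.1452, 0.1015]
tcp_rot: [-89.4, 0.3, -72.8]
wrist_force: [-3.5, 1.4, 12.6]
gripper_width: 0.0007
clock: 10.43
tool_pos: [0.5403, -0.1452, 0.1015]
tcp_rot: [-89.4, 0.3, -72.8]
wrist_force: [-2.7, 0.3, 12.2]
gripper_width: 0.0005
[ 0.54025254 -0.14516833  0.1015481 ] [-89.42736814   0.28820565 -72.76179967] [-2.74116904  0.32248673 12.18347141]
```

View pics/w13.png

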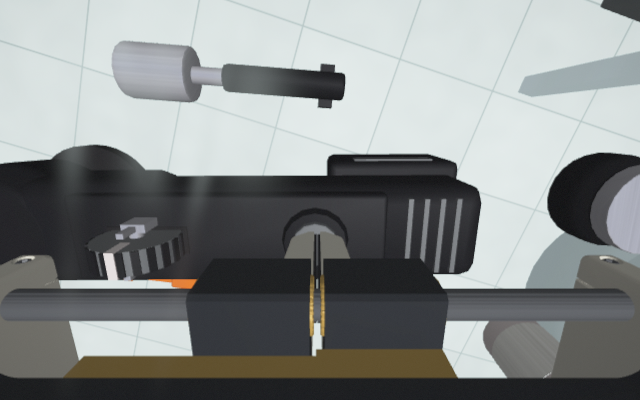

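```bash
python3 -m creep '[[[0,-0.4,0,0,0,0,0],[0,-0.8,0,0,0,0,0],[0,-1.5,0,0,0,0,0],[0,-2.5,0,0,0,0,0],[0,-3,0,0,0,0,0]]]'; python3 -m creep '[[[0,-1.5,-2,0,0,0,0],[0,0,-3.5,0,0,0,0],[0,0,-2,0,0,0,0],[0,0,0,0,0,0,0],[0,0,0,0,0,0,0]]]'; python3 snap.py w14 200 60
python3 - <<'E'
from cell import r
import cv2,numpy as np
a=r.camera('scene');cv2.imwrite('pics/s14.png',a);a=a[185:275,215:375]
cv2.imwrite('pics/s14z.png',np.clip(cv2.resize(a,None,fx=5,fy=5,interpolation=cv2.INTER_CUBIC)*1.8,0,255).astype('uint8'))
a=cv2.imread('pics/scene0.png');b=cv2.imread('pics/s14.png');d=cv2.absdiff(a,b).max(2);d[:,:]=np.clip(d.astype(int)*4,0,255);cv2.imwrite('pics/d14.png',d)
E
```

```text
clock: 10.9
tool_pos: [0.5356, -0.1446, 0.1808]
tcp_rot: [-90.0, 0.7, -72.7]
wrist_force: [0.4, -0.5, 1.3]
gripper_width: 0.0005
clock: 11.32
tool_pos: [0.4679, -0.1679, 0.2031]
tcp_rot: [-89.1, 0.2, -72.6]
wrist_force: [1.0, 0.1, 0.6]
gripper_width: 0.0004
[ 0.46792331 -0.16786502  0.20310883] [-89.14070744   0.17312688 -72.56859294] [1.00021086 0.13693914 0.63110119]
```

View pics/w14.png

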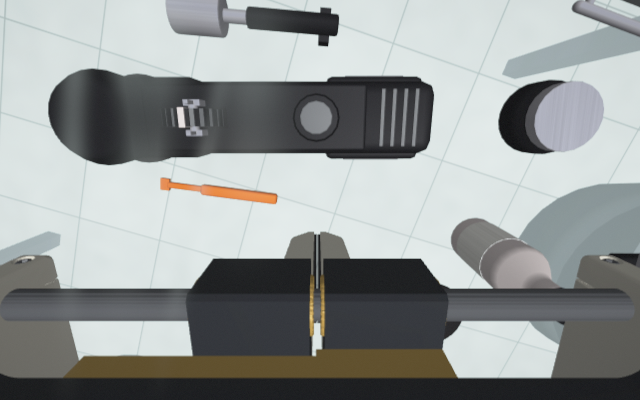

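View pics/s14z.png

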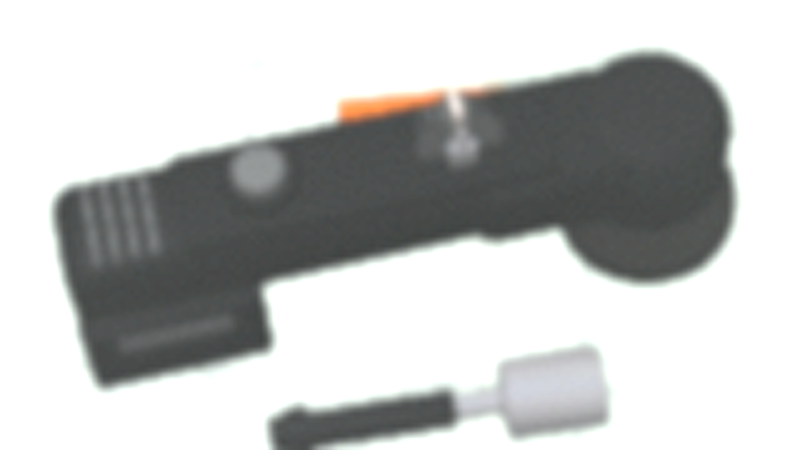

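View pics/d14.png

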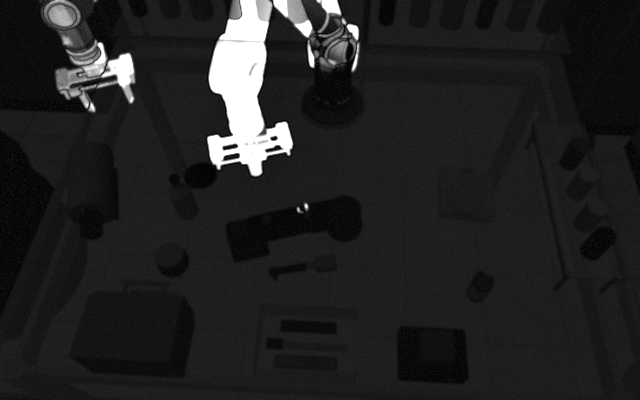

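```bash
python3 - <<'E'
import cv2,numpy as np
a=cv2.imread('pics/w14.png')[90:146,150:250]
cv2.imwrite('pics/w14z.png',np.clip(cv2.resize(a,None,fx=8,fy=8,interpolation=cv2.INTER_CUBIC)*1.5,0,255).astype('uint8'))
E
```

```text
(no output)
```

View pics/w14z.png

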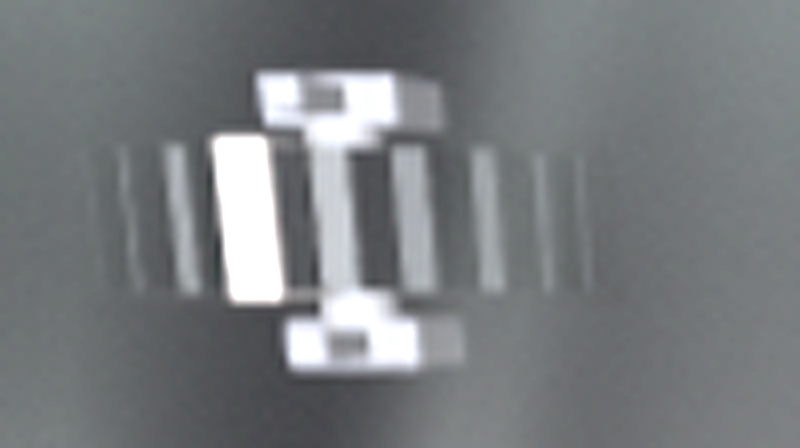

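```bash
python3 - <<'E'
from h import *
px=lambda u,v:(150+u/8,90+v/8)
t1=plane('wrist',*px(340,133),.138);t2=plane('wrist',*px(357,303),.138);M=(t1+t2)/2
L1=plane('wrist',*px(240,136),.148);L2=plane('wrist',*px(257,302),.148)
B=plane('wrist',317,118,.126)
u=(M-B)[:2];print(np.linalg.norm(u),M,B,t1-t2);u/=np.linalg.norm(u)
print('line ahead of tips mm',((L1+L2)/2-M)[:2]@u*1000, np.linalg.norm(L1-L2))
for th in (0,9,18):
  t=np.radians(th);P=np.array([*(M[:2]+u*.025*np.sin(t)),.123+.025*np.cos(t)])
  print(th,(proj('wrist',P)-[150,90])*8,(proj('wrist',np.array([*(M[:2]+u*.011*np.sin(t)),.123+.011*np.cos(t)]))-[150,90])*8)
E
```

```text
0.10023495941582475 [ 0.50995031 -0.04984063  0.138     ] [ 0.53984902 -0.14551254  0.126     ] [0.01585364 0.0050359  0.        ]
line ahead of tips mm 5.787750821696647 0.015607049797547214
0 [307.50329296 216.76625835] [364.1026821 219.4636859]
9 [268.82352652 216.69653934] [347.96963181 219.43317908]
18 [234.00636887 216.75387785] [333.31750224 219.45275006]
```

```bash
python3 -m creep '[[[-2.8,0,0,0,0,0,0],[-3.2,0,0,0,0,0,0],[-3.2,0,0,0,0,0,0],[-1.5,0,0,0,0,0,0],[0,0,0,0,0,0,0]]]'; python3 -m creep '[[[0,0,0,0,0,0,0],[0,0,0,0,0,0,0],[0,0,0,0,0,0,0]]]'; python3 snap.py w15 265 80
```

```text
clock: 11.83
tool_pos: [0.4419, -0.06, 0.201]
tcp_rot: [-89.0, 0.2, -72.4]
wrist_force: [0.1, -0.1, 0.7]
gripper_width: 0.0005
clock: 12.08
tool_pos: [0.4447, -0.0598, 0.2005]
tcp_rot: [-88.9, 0.2, -72.2]
wrist_force: [-0.3, 0.3, 0.0]
gripper_width: 0.0004
[ 0.44470208 -0.05981016  0.20049324] [-88.93093225   0.22544569 -72.20579197] [-0.29614254  0.33434804  0.03701316]
```

View pics/w15.png

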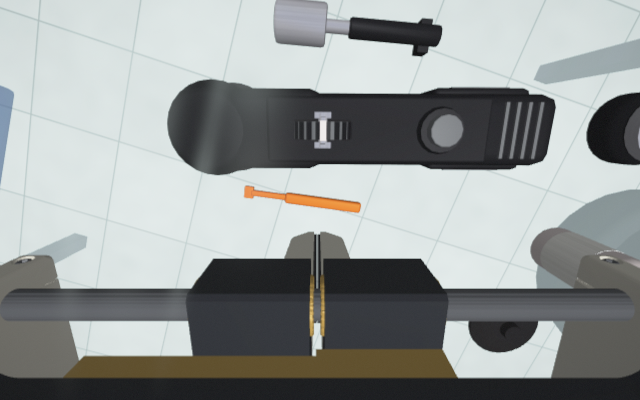

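View pics/w15z.png

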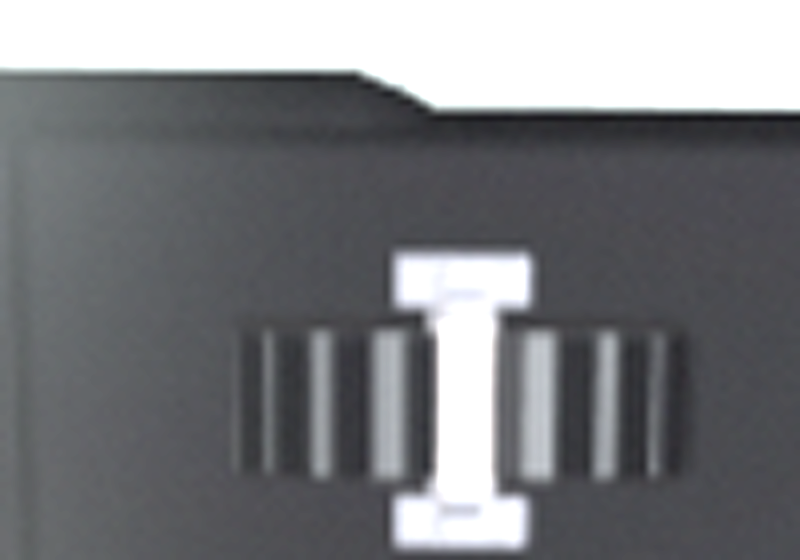

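```bash
python3 - <<'E'
from cell import r
print(r.sense()['joint_vel'].round(2)); print(r.sign_off())
E
```

```text
[ 0.35 -0.38  0.16  0.45 -0.11  0.16 -0.16]
the job is handed in; nothing more can be done
None
```

I set the thumbwheel to its mark, pressed the button fully in and let it spring back, and handed the job in at 12.1 s. `sign_off` gives no verdict, so the result rests on the checks below.

- **Wheel:** the white line started about 54° (3 clicks) towards the battery foot. Three strokes of one click each, at 4 to 5.5 N, brought it up. The last picture, taken almost square over the wheel, shows the line in line with both pointers.
- **Button:** I kept the finger off the polisher for well over 0.2 s before pressing. The button went down about 6 mm and stopped moving at 12 to 17 N, well past the 5 N needed. In the later pictures it looks raised again; I did not measure its height then.
- **Other things:** the before-and-after scene pictures differ only at the wheel and the arm, so the polisher and the other things show no movement. After the last lift-off the arm stayed clear of everything, and the wrist force read about zero.

Two checks disagreed:
- **Fingertip position:** the fingers touch about 20 mm above the reported TCP. My first descent therefore found no contact at the expected height, and after that I judged contact by force.
- **Wheel angle from the side:** one oblique picture put the line at about +14°. That view also gave the button-to-wheel distance as 100 mm instead of 105, so I had probably taken a lower part of the pointer brackets for the tips. The square-on picture settled it.

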